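# Wind down the gluing press with its loose crank

## Robot

A 7-joint arm with a two-finger parallel gripper is mounted at the origin on the work surface. World frame = base frame: x ahead of the robot, y to its left, z up, the work surface at z = 0. Lengths are in m, angles in rad, forces in N, time in s.
With the tool pointing down it reaches from about 0.4 to 0.875 m from the base axis. Payload 19.3 kg.
Tool frame: the origin (TCP) lies between the finger pads; the fingertips stand 17 mm ahead of it and the grasp point (between the pads) lies 2 mm behind it (bot.finger_overhang is the distance from the TCP to the fingertips, in m); z points along the fingers, y is the line along which they close (so a half turn about z gives the same grasp; the last joint's range is limited). The gripper opens to 85 mm and grips with 20 to 120 N. Pads are 22 mm wide; open, the fingers measure 114 mm over their backs; the gripper's body (76 mm by 85 mm) begins 54 mm behind the grasp point. The pads swing forward as they close: fully open they stand 13 mm farther back than shut.
Start: joints at [-1.278, 0.521, -0.036, 1.599, 0.021, 1.021, -0.113], TCP at [0.222, 0.584, 0.248] pointing down, gripper open.
Joint ranges: [-2.91, 2.91], [-0.3, 2.13], [-1.5, 1.42], [0.17, 2.43], [-1.26, 4.41], [0.16, 1.93], [-2.52, 2.52]. Speed limits (rad/s): [1.89, 1.89, 2.39, 2.39, 3.01, 3.01, 3.01].

## Interface

Orientations are given as [roll, pitch, yaw] about the fixed x, y, z axes, in that order (R = Rz(yaw) Ry(pitch) Rx(roll)).
In Python, from workcell import observe, grab_frame, bot gives the robot as it stands.
- The arm moves only by the shell command python3 -m crank 'ROWS' [FORCE]. ROWS is a JSON object of lists of equal length, an entry for each row: "linear": the shift along the world's x, y, z each as a share of 0.25 m, from -1 to 1, a list of three; "delta_rot": the turn, a rotation vector about the world's x, y, z each as a share of 30 degrees, from -1 to 1, a list of three; "fingers": the opening, from -1 (shut) to 1 (fully open). In form: {"linear": [[dx, dy, dz], ...], "delta_rot": [[rx, ry, rz], ...], "fingers": [fingers, ...]}. A call has 1 to 5 rows; each row is the pose to reach, as a shift and turn from the pose commanded when the call began; what a row does not reach only later rows make up. A row lasts 1/10 s, in which the tool goes at most 50 mm and 8.59 degrees, less where a joint would pass 70% of its speed; a pose out of reach is approached as far as the arm can. A call with a number of a shift or a turn outside -1 to 1 is refused whole. A call with a gripper value outside its range is refused whole. The fingers move at their own pace and stop on an object; FORCE is the grip in N (left out, the last holds). Time passes only in rows, so rows that repeat a pose let the fingers close. It gives the time, the measured TCP pose, the force, the opening and the grip force at its end, in the units of the state.
- observe(): the state, without advancing time (a new reading comes with each control period).
- grab_frame(name): name is "scene" or "top" or "wrist"; returns a dict with "image" (480x640x3 uint8, red, green, blue), "mtx" (3x3 intrinsics, pixels), "k1" (the pictures are not rectified: a ray, as slopes to the right and down, at radius r is drawn at 1 + k1 r^2 times it, then the intrinsics apply), "xyz" and "orientation" of the camera in the world. Camera axes: x right, y down, z forward; pixel columns grow to the right and rows downward; lengths in m; the calibration is good to about 2 mm. A picture is of the moment at which its call begins. There is no depth.
- bot.job_done(): hands the job in; it is judged then, once.
The state is a dict: "clock": time; "qpos": joint angles; "qd": joint speeds; "joint_efforts": joint torques, N m; "position": TCP position; "tool_rot": TCP orientation; "force": force on the tool from outside, world axes, zero at the start; "moment": the same for the moment, N m; "grip_width": finger opening in m; "finger_force": force on a finger pad.
Only numpy, scipy, OpenCV 4.12 (cv2) and the standard library are available. Lean on these libraries where they do the work, as an engineer would, in place of code of your own. Each camera call takes 0.05 s, during which the arm holds its last target. There are 200 camera calls.

## Task

The mosaic panel lying in the bench press has to be clamped while its adhesive sets. Fit the loose crank over the hex drive sunk in the top of the press, feeling gently for the position in which the socket drops fully home rather than forcing it, and only when it is home wind the crank clockwise until the rubber-faced platen touches the panel and about half a turn more (a firm nip; much harder would crack the tiles). Leave the crank fully home on the press and let go of it, without shifting the bowl, the tub or the big terracotta sherd beside it.

Things in the scene. Friction and masses are not known exactly. Their poses are not given: they have to be found in the camera images.
- crank: Loose metal crank, about 0.5 kg, standing upright on its round socket. Origin: centre of the socket's underside; z up the socket's axis; x towards the knob. Socket 36 mm across, 40 mm tall, open below: hex hole 25.2 mm across flats, 22 mm deep, corners at 0, 60, 120.. degrees from x. Arm 22 mm wide, z 40 to 50, x -44 to 74 mm. Counterweight 30 mm across at x = -44 mm, z 36 to 60 mm.
- crank_head (a point): Centre of the crank's square grip head above the socket: 36 x 36 mm, faces square to the crank's x and y, 50 to 82 mm above the crank's underside (this point 66 mm above it, on the socket's axis).
- crank_knob (a point): Middle of the crank's black knob: an upright round handle 24 mm in diameter, 50 mm tall, that spins freely on its pin, 65 mm from the socket's axis; it reaches from 54 to 104 mm above the crank's underside (this point 79 mm).
- press: Grey-green bench press bolted to the table. Origin: centre of the base's underside; y along the crosshead. Base 200 x 270 x 22 mm; columns 22 mm thick at y = +-105 mm; crosshead 56 mm (x) by 258 mm (y), its top 158 mm up, nuts on the columns to 168 mm; in its middle a round housing 66 mm across, to 188 mm.
- press_mouth (a point): Centre of the mouth of the bore in the housing, 188 mm above the table, on the screw's axis. Bore 38 mm in diameter, 30 mm deep, flared to 48 mm over the top 6 mm. The crank's socket enters it and meets the hidden hex: out of step it stops 14 to 17 mm below the mouth; in step (within about 5 degrees) it drops to the floor, 30 mm below the mouth.
- press_hex (a point): Middle of the top of the hex end of the screw, down in the bore 14 mm below its mouth: 24 mm across flats, 16 mm high, 1 mm chamfer. Its angle is unknown (the axes of this point do not show it). The screw is stiff and does not turn under light contact. Feel with 5 to 12 N; contact forces over 65 N between crank and press before it is home damage the drive.
- platen: Platen, a plate 110 x 170 x 12 mm sliding on the columns. Origin: centre of its metal underside; 12 mm of soft rubber hangs below. It goes down 8 mm per clockwise turn of the crank (seen from above) and stays put; at the start the rubber is 5 to 11 mm above the panel. Free winding takes about 4 N at the knob.
- platen_face (a point): Middle of the robot-far edge of the rubber's underside (x = 54 mm on the platen). After touch the rubber gives 1 mm per 25 N: half a turn past touch clamps with about 100 N, and the knob then takes about 5.5 N. 40 to 160 N is right; over 190 N cracks tiles.
- panel: Mosaic panel 150 x 125 x 18 mm (stone pieces on plywood), 0.45 kg, already in place on the press's base under the platen. Origin: centre of its underside, 22 mm above the table; top 40 mm above the table.
- bowl: Steel bowl, 110 mm across, 42 mm high, on the table. Origin: centre of its underside. Not to be shifted.
- tub: White adhesive tub, 72 mm across, 75 mm high, on the table. Origin: centre of its underside. Not to be shifted.
- sherd: The big loose terracotta sherd near the press, about 80 mm across, 13 mm thick (the smaller ones at the table's edges do not matter). Origin: centre of its underside. Not to be shifted.
Mind the look-alikes: they are no part of the job. Leave any pink look-alike of the crank alone. There is more than one size of the panel; the one meant has the size given above.

How it is judged:
On the way, in this order (a step that is already met when the one before it is completed fails the run):
1. the crank's socket is fully down on the hex (z of crank in the frame of press_mouth below -0.025 m and horizontal distance between crank and press_mouth below 0.004 m and angle between crank's own z axis and vertical below 0.12 rad), for 0.2 s.
2. the platen bears on the panel with more than 40 N (contact force between platen and panel above 40 N), for 0.2 s.
At the end, for the whole second after the job is handed in: The platen bears on the panel with 40 to 160 N; the crank, released and at rest, is still fully home on the hex: its underside at least 25 mm below the bore's mouth (30 mm when bottomed), within 4 mm of the bore's axis and leaning less than 0.12 rad (all of step 1 and contact force between platen and panel between 40 and 160 N and linear speed of crank below 0.02 m/s); the robot touches nothing.
It fails at once if the crank, not yet home, is forced against the press with more than 65 N (contact force between crank and press above 65 N and z of crank in the frame of press_mouth above -0.025 m).
It fails at once if the screw is wound (platen moved more than 1 mm) while the crank is not fully home (distance of platen from where it was at the start of the episode above 0.001 m and z of crank in the frame of press_mouth above -0.025 m).
It fails at once if the platen bears on the panel with more than 190 N (contact force between platen and panel above 190 N).
It fails at once if the bowl, the tub or the sherd is shifted by more than 30 mm (distance of any of bowl, tub, sherd from where it was at the start of the episode above 0.03 m).
It also fails if it takes over 72 s, if anything falls off the work surface, if the arm or the gripper's body presses on something with over 40 N, if the wrist force passes 120 N, or if a joint passes its speed limit or range.

## Working session

There is one attempt and no reset: what is moved stays moved. The work goes in short steps, Python scripts to look and compute and a shell command to move; the robot and the scene stay as the last step left them, time stands still between calls to the robot, and variables do not carry over. Pictures are saved under pics/ and viewed, at most 10 in all, crops included, and the job is handed in when it is done.

```bash
mkdir -p pics; ls; python3 - <<'E'
from workcell import observe, grab_frame, bot
import cv2,json
for n in("scene","top"):
    f=grab_frame(n); cv2.imwrite(f"pics/{n}0.png",f["image"][:,:,::-1]); print(n,f["mtx"],f["k1"],f["xyz"],f["orientation"])
print(observe())
E
```

```text
pics
scene [[465.33044248   0.         310.38000445]
 [  0.         465.33044248 239.54728538]
 [  0.           0.           1.        ]] -0.042605071960227406 [ 1.04908583 -0.0667642   0.97432803] [-2.5937531  -0.00824289  1.50473494]
top [[538.39912964   0.         326.90573173]
 [  0.         538.39912964 234.43464629]
 [  0.           0.           1.        ]] -0.16169087127155596 [0.31996506 0.00892545 1.36230352] [-2.96550315 -0.00386526 -1.56156413]
{'clock': 0.1, 'qpos': array([-1.27817473,  0.52195486, -0.03633919,  1.59994509,  0.02118627,
        1.02110037, -0.11281858]), 'qd': array([ 0.00024885, -0.00182102,  0.00098144, -0.00079264, -0.00049509,
        0.00058082,  0.00127736]), 'joint_efforts': array([ 2.53686245e-03, -9.28493357e+01,  1.98342942e+00, -3.70525968e+01,
        1.80049095e-02,  5.56178871e-03, -8.88974500e-05]), 'position': array([0.2217408 , 0.58403798, 0.24778498]), 'tool_rot': array([-3.14057073e+00,  5.40443160e-05,  2.77874444e+00]), 'force': array([-0.98787738, -0.41698456, -0.00865944]), 'moment': array([-0.01263614, -0.01227263, -0.01950538]), 'finger_force': 0.0, 'grip_width': 0.08529463964247028}
```

View pics/scene0.png

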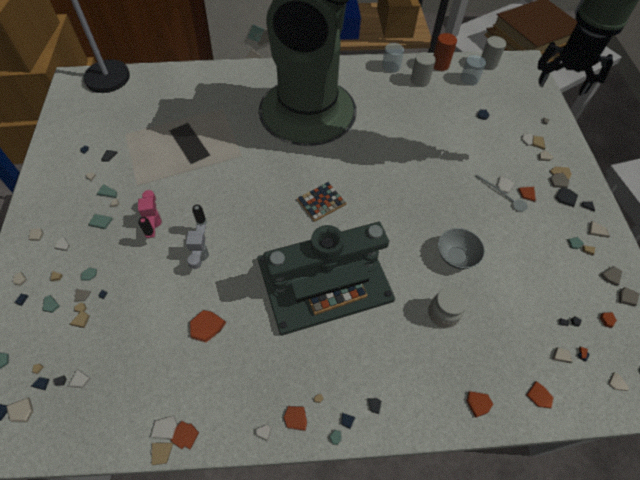

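View pics/top0.png

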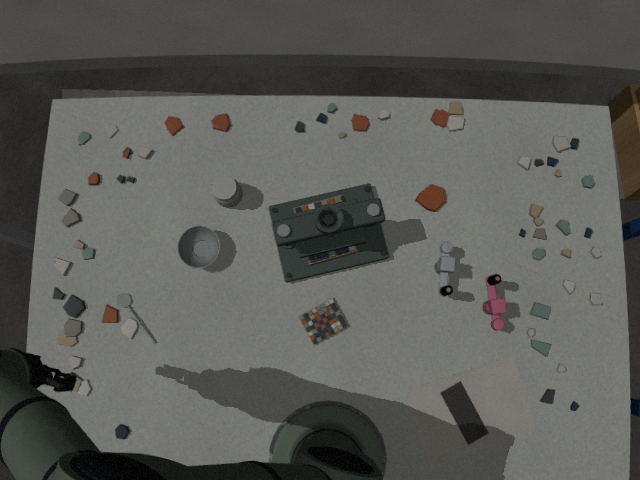

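The scene shows the grey crank right of the press in the top view: head about (447,265), knob (447,290), counterweight (447,247). The press bore is at about (329,219), the pink look-alike at (496,303), and the sherd at (431,197).

```bash
cat > h.py <<'E'
import numpy as np, cv2
from scipy.spatial.transform import Rotation as R
from workcell import observe, grab_frame, bot
def ray(f,u,v):
    m=f["mtx"]; d=np.array([(u-m[0,2])/m[0,0],(v-m[1,2])/m[1,1]]); s=d.copy()
    for _ in range(20): s=d/(1+f["k1"]*(s@s))
    return R.from_euler('xyz',f["orientation"]).as_matrix()@np.array([s[0],s[1],1])
def onz(f,u,v,z):
    r=ray(f,u,v); c=np.array(f["xyz"]); return c+r*(z-c[2])/r[2]
def proj(f,p):
    q=R.from_euler('xyz',f["orientation"]).as_matrix().T@(np.array(p)-f["xyz"]); s=q[:2]/q[2]; s=s*(1+f["k1"]*(s@s))
    return s*np.array([f["mtx"][0,0],f["mtx"][1,1]])+f["mtx"][:2,2]
def crop(f,u,v,w,h,k,name=None):
    im=f["image"][v:v+h,u:u+w,::-1]; o=cv2.resize(im,None,fx=k,fy=k,interpolation=cv2.INTER_CUBIC)
    if name: cv2.imwrite(name,o)
    return o
E
python3 - <<'E'
from h import *
f=grab_frame("top"); g=grab_frame("scene")
for n,u,v,z in(("head",447,265,.082),("knob",447,290,.104),("cw",447,247,.06),("mouth",329,219,.188),("sherd",431,197,.013),("nutL",284,230,.168),("nutR",374,210,.168),("pinkhead",496,303,.08)): print(n,onz(f,u,v,z).round(3))
for n,u,v,z in(("head",195,238,.082),("knob",197,208,.104),("cw",194,260,.05),("mouth",326,238,.188),("nutL",375,231,.168),("nutR",278,258,.168)): print(n,onz(g,u,v,z).round(3))
a=crop(f,410,225,100,110,4); b=crop(f,270,170,100,110,4)
cv2.imwrite("pics/c1.png",np.hstack([b,a]))
E
```

```text
head [ 0.476 -0.285  0.082]
knob [ 0.414 -0.278  0.104]
cw [ 0.523 -0.291  0.06 ]
mouth [0.564 0.002 0.188]
sherd [ 0.662 -0.264  0.013]
nutL [0.542 0.103 0.168]
nutR [ 0.59  -0.1    0.168]
pinkhead [ 0.384 -0.404  0.08 ]
head [ 0.486 -0.283  0.082]
knob [ 0.42  -0.278  0.104]
cw [ 0.525 -0.289  0.05 ]
mouth [0.569 0.003 0.188]
nutL [0.546 0.106 0.168]
nutR [ 0.597 -0.095  0.168]
```

View pics/c1.png

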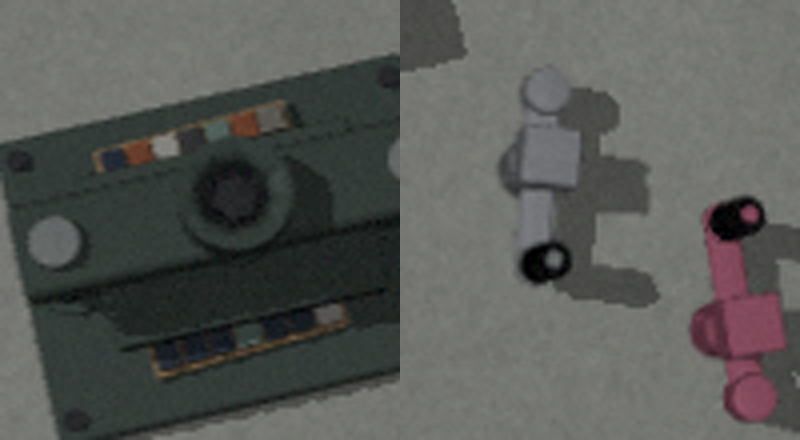

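The crops put the head top at about (447.5,264) and the bore at about (329,218.5) in the top image. The 109 mm from counterweight to knob matches the given size. Next I move over the press for a closer wrist look on the way to the crank.

```bash

python3 -m crank '{"linear":[[0.36,-0.76,0.4],[0.36,-0.76,0.4],[0.36,-0.76,0.4],[0.36,-0.76,0.4],[0.36,-0.76,0.4]],"delta_rot":[[0,0,0.47],[0,0,0.47],[0,0,0.47],[0,0,0.47],[0,0,0.47]],"fingers":[1,1,1,1,1]}' 60
python3 -m crank '{"linear":[[0.36,-0.76,0.28],[0.36,-0.76,0.28],[0.36,-0.76,0.28],[0.36,-0.76,0.28],[0.36,-0.76,0.28]],"delta_rot":[[0,0,0],[0,0,0],[0,0,0],[0,0,0],[0,0,0]],"fingers":[1,1,1,1,1]}'
python3 -m crank '{"linear":[[0.36,-0.76,0],[0.36,-0.76,0],[0.36,-0.76,0],[0.36,-0.76,0],[0.36,-0.76,0]],"delta_rot":[[0,0,0],[0,0,0],[0,0,0],[0,0,0],[0,0,0]],"fingers":[1,1,1,1,1]}'
python3 - <<'E'
from h import *
f=grab_frame("wrist"); print(f["mtx"][0,0],f["k1"],f["xyz"],f["orientation"],observe()["position"],observe()["qpos"])
print(proj(f,[.567,.002,.188]))
cv2.imwrite("pics/w1.png",cv2.convertScaleAbs(f["image"][:,:,::-1],alpha=1.5))
E
```

```text
clock: 0.7
position: [0.3133, 0.3916, 0.3498]
tool_rot: [3.141, 0.001, 3.023]
force: [0.7, -0.2, -0.0]
grip_width: 0.0858
finger_force: 0.0
clock: 1.2
position: [0.4034, 0.2005, 0.4199]
tool_rot: [3.141, 0.002, 3.021]
force: [0.3, 0.8, -0.7]
grip_width: 0.0855
finger_force: 0.0
clock: 1.7
position: [0.4929, 0.0092, 0.4183]
tool_rot: [-3.14, 0.001, 3.019]
force: [-1.3, 0.9, -0.4]
grip_width: 0.0855
finger_force: 0.0
430.51577930890807 0.017613249085445377 [0.42287609 0.01813745 0.54411084] [2.85777649e+00 1.87120960e-03 1.44864878e+00] [0.49275013 0.01021244 0.41811289] [-0.40765701  0.16038374  0.31250046  1.69796488 -0.04975887  1.2913733
  1.3636017 ]
[316.54446497 285.28681778]
```

View pics/w1.png

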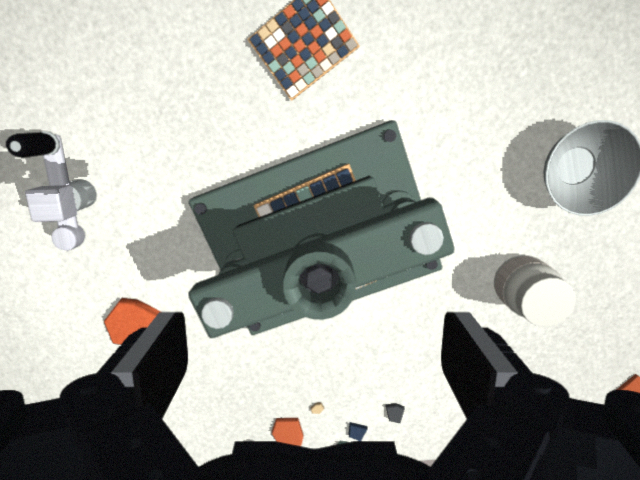

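The wrist view shows the hex down the bore at about (320,280). I'll go closer, with the camera straight above the bore, to read its angle.

```bash

python3 -m crank '{"linear":[[0.56,-0.06,-0.6],[0.56,-0.06,-0.6],[0.56,-0.06,-0.6],[0.56,-0.06,-0.6],[0.56,-0.06,-0.6]],"delta_rot":[[0,0,0],[0,0,0],[0,0,0],[0,0,0],[0,0,0]],"fingers":[1,1,1,1,1]}'
python3 - <<'E'
from h import *
f=grab_frame("wrist"); print(f["xyz"],f["orientation"],observe()["position"])
u,v=proj(f,[.567,.002,.18]).astype(int); print(u,v)
a,b=max(u-60,0),max(v-60,0)
c=crop(f,a,b,120,120,5); c=cv2.convertScaleAbs(c,alpha=2.5,beta=10)
for i in range(0,600,100): cv2.putText(c,str(a+i//5),(i,10),0,.4,(0,255,255),1); cv2.putText(c,str(b+i//5),(0,i+10),0,.4,(0,255,255),1)
cv2.imwrite("pics/w2.png",c)
np.save("w2.npy",f,allow_pickle=True)
E
```

```text
clock: 2.25
position: [0.6322, 0.0001, 0.2623]
tool_rot: [-3.14, -0.007, 3.026]
force: [-1.3, 0.4, -1.5]
grip_width: 0.0853
finger_force: 0.0
[0.56309505 0.00849942 0.38865056] [2.86534754e+00 2.13838218e-03 1.45541066e+00] [ 6.31830556e-01 -2.73560208e-05  2.64350886e-01]
302 128
```

View pics/w2.png

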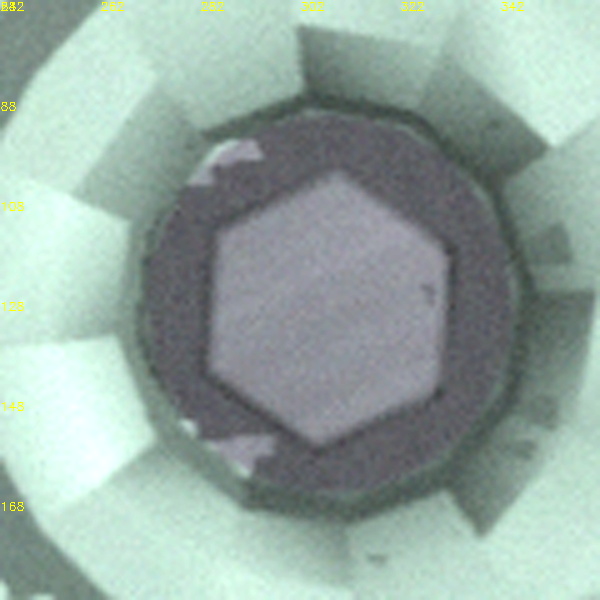

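The hex is plainly visible. Its corners in the crop are (340,173), (448,245), (437,385), (318,445), (210,370) and (218,235). I'll compute its angle and centre, then look at the crank from above.

```bash

python3 - <<'E'
from h import *
f=np.load("w2.npy",allow_pickle=True).item()
P=np.array([onz(f,242+x/5,68+y/5,.174)[:2] for x,y in [(340,173),(448,245),(437,385),(318,445),(210,370),(218,235)]])
c=P.mean(0); d=P-c; print(c,np.hypot(*d.T)); a=np.degrees(np.arctan2(d[:,1],d[:,0]))%60; print(a, np.degrees(np.angle(np.exp(6j*np.radians(a)).mean()))/6)
E
```

```text
[0.56793709 0.00438528] [0.01261293 0.01294678 0.01268729 0.01285359 0.01284685 0.0126059 ]
[48.17332435 51.07558489 49.59016011 48.56670313 49.42829302 50.04436311] -10.520644963196897
```

```bash

python3 -m crank '{"linear":[[-0.36,-0.84,0.4],[-0.36,-0.84,0.4],[-0.36,-0.84,0.4],[-0.36,-0.84,0.4],[-0.36,-0.84,0.4]],"delta_rot":[[0,0,0],[0,0,0],[0,0,0],[0,0,0],[0,0,0]],"fingers":[1,1,1,1,1]}'
python3 -m crank '{"linear":[[-0.16,-0.3,-0.1],[-0.16,-0.3,-0.1],[-0.16,-0.3,-0.1],[-0.16,-0.3,-0.1]],"delta_rot":[[0,0,0],[0,0,0],[0,0,0],[0,0,0]],"fingers":[1,1,1,1]}'
python3 - <<'E'
from h import *
f=grab_frame("wrist"); print(f["xyz"],f["orientation"],observe()["position"],observe()["qpos"])
np.save("w3.npy",f,allow_pickle=True)
u,v=proj(f,[.481,-.285,.082]).astype(int); print(u,v)
a,b=max(u-100,0),max(v-75,0); print(a,b)
c=crop(f,a,b,200,150,4); c=cv2.convertScaleAbs(c,alpha=1.3)
cv2.imwrite("pics/w3.png",c)
E
```

```text
clock: 2.8
position: [0.5403, -0.2114, 0.3709]
tool_rot: [3.141, 0.002, 3.025]
force: [1.3, -1.0, -0.1]
grip_width: 0.0857
finger_force: 0.0
clock: 3.2
position: [0.5013, -0.2855, 0.3446]
tool_rot: [3.141, 0.002, 3.024]
force: [0.5, 0.2, -0.4]
grip_width: 0.0853
finger_force: 0.0
[ 0.43105988 -0.27715064  0.47033631] [ 2.85675785e+00 -8.69387377e-05  1.45356059e+00] [ 0.50197621 -0.28473753  0.34450795] [ 0.1302791   0.37651059  0.39334622  1.6223092  -0.15477158  1.17206047
  2.01353427]
311 173
211 98
```

View pics/w3.png

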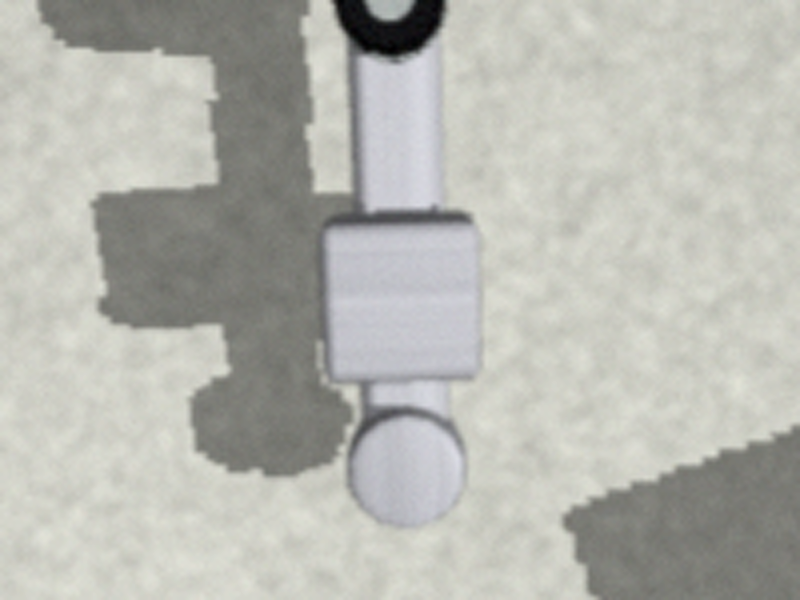

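The crank is seen close up. In the crop the head's top corners are (325,226), (480,224), (478,376) and (330,381), the counterweight top is at (408,468), and the knob is at about (390,3).

```bash

python3 - <<'E'
from h import *
f=np.load("w3.npy",allow_pickle=True).item()
o=lambda x,y,z: onz(f,211+x/4,98+y/4,z)[:2]
P=np.array([o(x,y,.082) for x,y in [(325,226),(480,224),(478,376),(330,381)]])
c=P.mean(0); print("head",c, np.linalg.norm(P-np.roll(P,1,0),axis=1))
cw=o(408,468,.06); kn=o(390,3,.104)
ax=lambda d:np.degrees(np.arctan2(d[1],d[0]))
print(cw,kn,ax(c-cw),ax(kn-c),ax(kn-cw),np.linalg.norm(c-cw),np.linalg.norm(kn-c))
s=P[[0,1]].mean(0)-P[[2,3]].mean(0); t=P[[0,3]].mean(0)-P[[1,2]].mean(0); print(ax(s),ax(t)+90)
E
```

```text
head [ 0.48133114 -0.28507009] [0.03468246 0.03437502 0.03396657 0.03368524]
[ 0.52418764 -0.28912124] [ 0.41840376 -0.28014382] 174.59997907428183 175.5237349649194 175.14918293214177 0.04304755318020606 0.06311990473879192
173.7527117175844 -5.383453930911401
```

```bash

python3 -m crank '{"linear":[[-0.083,0,-0.8],[-0.083,0,-0.8],[-0.083,0,-0.8],[-0.083,0,-0.8],[-0.083,0,-0.8]],"delta_rot":[[0,0,0.057],[0,0,0.057],[0,0,0.057],[0,0,0.057],[0,0,0.057]],"fingers":[1,1,1,1,1]}'
python3 -m crank '{"linear":[[0,0,-0.16],[0,0,-0.32],[0,0,-0.32],[0,0,-0.32]],"delta_rot":[[0,0,0],[0,0,0],[0,0,0],[0,0,0]],"fingers":[1,1,1,1]}'
python3 -m crank '{"linear":[[0,0,0],[0,0,0],[0,0,0],[0,0,0],[0,0,0]],"delta_rot":[[0,0,0],[0,0,0],[0,0,0],[0,0,0],[0,0,0]],"fingers":[-1,-1,-1,-1,-1]}' 60
python3 -m crank '{"linear":[[0,0,0],[0,0,0],[0,0,0]],"delta_rot":[[0,0,0],[0,0,0],[0,0,0]],"fingers":[-1,-1,-1]}' 60
python3 -c "
from h import *
print(observe())"
```

```text
clock: 3.75
position: [0.4791, -0.2829, 0.1393]
tool_rot: [3.139, -0.007, 3.057]
force: [-0.7, 0.9, 0.7]
grip_width: 0.0856
finger_force: 0.0
clock: 4.15
position: [0.4824, -0.2858, 0.0657]
tool_rot: [-3.141, 0.001, 3.055]
force: [0.6, 0.2, 1.1]
grip_width: 0.0854
finger_force: 0.0
clock: 4.65
position: [0.4817, -0.2859, 0.0645]
tool_rot: [-3.141, 0.002, 3.055]
force: [-0.9, 1.5, 15.3]
grip_width: 0.0351
finger_force: 58.1
clock: 4.95
position: [0.4817, -0.2859, 0.0645]
tool_rot: [-3.141, 0.002, 3.055]
force: [-1.6, 2.5, 14.7]
grip_width: 0.0353
finger_force: 58.1
{'clock': 4.95, 'qpos': array([ 0.25384851,  0.70193609,  0.24930172,  1.91127625, -0.30366607,
        0.56323017,  2.18839578]), 'qd': array([ 0.00093278,  0.00081225, -0.00149304, -0.00150084,  0.00019636,
       -0.00052147, -0.00187897]), 'joint_efforts': array([ 4.87397388e-01, -8.41082168e+01,  9.42974120e+00, -2.04620826e+01,
        1.48041188e-01, -9.67699885e-01, -8.06835800e-03]), 'position': array([ 0.48168337, -0.28590783,  0.06447943]), 'tool_rot': array([-3.14139164e+00,  1.52274660e-03,  3.05456753e+00]), 'force': array([-1.57596785,  2.45049135, 14.65881192]), 'moment': array([0.59644198, 0.41543039, 0.00827403]), 'finger_force': 58.134541511535645, 'grip_width': 0.035312107825799674}
```

```bash

python3 -m crank '{"linear":[[0,0,0.1],[0,0,0.3],[0,0,0.5],[0,0,0.7],[0,0,0.84]],"delta_rot":[[0,0,0],[0,0,0],[0,0,0],[0,0,0],[0,0,0]],"fingers":[-1,-1,-1,-1,-1]}'
python3 -m crank '{"linear":[[0.03,0.1,0],[0.09,0.3,0],[0.14,0.48,0],[0.17,0.58,0],[0.174,0.58,0]],"delta_rot":[[0,0,0],[0,0,0],[0,0,0],[0,0,0],[0,0,0]],"fingers":[-1,-1,-1,-1,-1]}'
python3 -m crank '{"linear":[[0.03,0.1,0],[0.09,0.3,0],[0.14,0.48,0],[0.17,0.58,0],[0.174,0.58,0]],"delta_rot":[[0,0,-0.1],[0,0,-0.183],[0,0,-0.183],[0,0,-0.183],[0,0,-0.183]],"fingers":[-1,-1,-1,-1,-1]}'
python3 -m crank '{"linear":[[0,0,0],[0,0,0]],"delta_rot":[[0,0,0],[0,0,0]],"fingers":[-1,-1]}'
python3 - <<'E'
from h import *
o=observe();print(o["position"],o["tool_rot"],o["force"],o["moment"],o["qpos"])
f=grab_frame("wrist");g=grab_frame("scene")
a=cv2.resize(f["image"][:,:,::-1],(400,300),interpolation=cv2.INTER_AREA)
u,v=proj(g,[.568,.003,.21]).astype(int)
b=cv2.resize(g["image"][v-60:v+60,u-80:u+80,::-1],(400,300),interpolation=cv2.INTER_CUBIC)
cv2.imwrite("pics/t1.png",cv2.convertScaleAbs(np.hstack([a,b]),alpha=1.4))
E
```

```text
clock: 5.45
position: [0.4809, -0.2859, 0.2767]
tool_rot: [-3.141, 0.002, 3.054]
force: [-0.1, 0.3, -6.6]
grip_width: 0.0356
finger_force: 63.2
clock: 5.95
position: [0.5253, -0.1362, 0.2731]
tool_rot: [3.14, -0.001, 3.06]
force: [0.0, -0.5, -5.2]
grip_width: 0.0349
finger_force: 63.2
clock: 6.45
position: [0.5684, 0.0085, 0.2728]
tool_rot: [3.141, -0.001, 2.964]
force: [-0.3, -1.1, -6.8]
grip_width: 0.0353
finger_force: 63.1
clock: 6.65
position: [0.5677, 0.003, 0.2733]
tool_rot: [-3.141, -0.0, 2.957]
force: [-0.1, 0.0, -5.3]
grip_width: 0.0351
finger_force: 63.1
[0.56767487 0.0029536  0.27329321] [-3.14095016e+00 -3.34719213e-04  2.95721220e+00] [-0.05156356  0.01727294 -5.34831446] [-0.03078908 -0.00807693 -0.05289388] [-0.35354761  0.42144267  0.33568643  1.73926741 -0.1593456   1.0081557
  1.42666572]
```

View pics/t1.png

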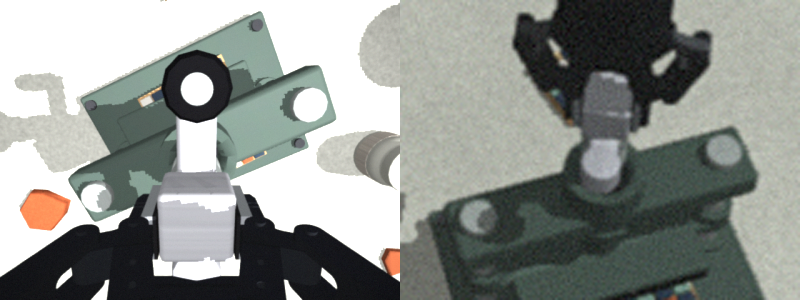

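The crank is held level over the bore, with its yaw matched to the hex (169.4°). Now I lower it gently.

```bash

python3 -m crank '{"linear":[[0.002,0.004,-0.03],[0.002,0.004,-0.06],[0.002,0.004,-0.09],[0.002,0.004,-0.11],[0.002,0.004,-0.11]],"delta_rot":[[0,0,0],[0,0,0],[0,0,0],[0,0,0],[0,0,0]],"fingers":[-1,-1,-1,-1,-1]}'
python3 -m crank '{"linear":[[0,0,-0.01],[0,0,-0.02],[0,0,-0.02]],"delta_rot":[[0,0,0],[0,0,0],[0,0,0]],"fingers":[-1,-1,-1]}'
python3 -m crank '{"linear":[[0,0,-0.008],[0,0,-0.008],[0,0,-0.008]],"delta_rot":[[0,0,0],[0,0,0],[0,0,0]],"fingers":[-1,-1,-1]}'
```

```text
clock: 7.25
position: [0.5682, 0.0052, 0.2448]
tool_rot: [-3.141, -0.001, 2.959]
force: [-0.1, 0.3, -6.1]
grip_width: 0.0358
finger_force: 63.1
clock: 7.55
position: [0.5685, 0.0053, 0.2406]
tool_rot: [-3.141, -0.0, 2.959]
force: [0.2, 0.1, -6.2]
grip_width: 0.0355
finger_force: 63.1
clock: 7.85
position: [0.5686, 0.0053, 0.2388]
tool_rot: [-3.142, 0.0, 2.959]
force: [-1.0, -0.7, -5.2]
grip_width: 0.0354
finger_force: 63.1
```

```bash

python3 -m crank '{"linear":[[0,-0.004,-0.008],[0,-0.004,-0.008],[0,-0.004,-0.008]],"delta_rot":[[0,0,0],[0,0,0],[0,0,0]],"fingers":[-1,-1,-1]}'
python3 -m crank '{"linear":[[0,0,-0.008],[0,0,-0.008],[0,0,-0.008]],"delta_rot":[[0,0,0],[0,0,0],[0,0,0]],"fingers":[-1,-1,-1]}'
python3 -m crank '{"linear":[[0,0,-0.006],[0,0,-0.006],[0,0,-0.006]],"delta_rot":[[0,0,0],[0,0,0],[0,0,0]],"fingers":[-1,-1,-1]}'
```

```text
clock: 8.15
position: [0.5686, 0.0043, 0.2368]
tool_rot: [-3.142, -0.0, 2.959]
force: [-0.5, -0.6, -5.1]
grip_width: 0.0352
finger_force: 63.1
clock: 8.45
position: [0.5685, 0.0043, 0.2347]
tool_rot: [-3.142, -0.0, 2.959]
force: [-0.5, 0.5, -5.6]
grip_width: 0.0355
finger_force: 63.1
clock: 8.75
position: [0.5685, 0.0043, 0.2332]
tool_rot: [-3.142, -0.0, 2.959]
force: [-0.0, 0.2, -5.4]
grip_width: 0.0354
finger_force: 63.1
```

No contact yet, and the socket is already about 5 mm below the hex top, so it looks in step. I keep lowering it gently.

```bash

python3 -m crank '{"linear":[[0,0,-0.008],[0,0,-0.008],[0,0,-0.008]],"delta_rot":[[0,0,0],[0,0,0],[0,0,0]],"fingers":[-1,-1,-1]}'
python3 -m crank '{"linear":[[0,0,-0.008],[0,0,-0.008],[0,0,-0.008]],"delta_rot":[[0,0,0],[0,0,0],[0,0,0]],"fingers":[-1,-1,-1]}'
python3 -m crank '{"linear":[[0,0,-0.008],[0,0,-0.008],[0,0,-0.008]],"delta_rot":[[0,0,0],[0,0,0],[0,0,0]],"fingers":[-1,-1,-1]}'
python3 -m crank '{"linear":[[0,0,-0.008],[0,0,-0.008],[0,0,-0.008]],"delta_rot":[[0,0,0],[0,0,0],[0,0,0]],"fingers":[-1,-1,-1]}'
```

```text
clock: 9.05
position: [0.5686, 0.0043, 0.2312]
tool_rot: [-3.142, -0.0, 2.959]
force: [0.4, 0.9, -6.7]
grip_width: 0.0355
finger_force: 63.1
clock: 9.35
position: [0.5686, 0.0043, 0.2292]
tool_rot: [-3.142, -0.0, 2.959]
force: [-0.5, -0.1, -5.8]
grip_width: 0.0354
finger_force: 63.1
clock: 9.65
position: [0.5685, 0.0043, 0.2272]
tool_rot: [-3.142, -0.0, 2.959]
force: [0.6, -0.1, -5.8]
grip_width: 0.0351
finger_force: 63.1
clock: 9.95
position: [0.5685, 0.0043, 0.2252]
tool_rot: [-3.141, -0.0, 2.959]
force: [0.1, 0.4, -5.3]
grip_width: 0.0354
finger_force: 63.1
```

```bash

python3 -m crank '{"linear":[[0,0,-0.006],[0,0,-0.006],[0,0,-0.006]],"delta_rot":[[0,0,0],[0,0,0],[0,0,0]],"fingers":[-1,-1,-1]}'
python3 -m crank '{"linear":[[0,0,-0.004],[0,0,-0.004],[0,0,-0.004]],"delta_rot":[[0,0,0],[0,0,0],[0,0,0]],"fingers":[-1,-1,-1]}'
python3 -m crank '{"linear":[[0,0,-0.003],[0,0,-0.003],[0,0,-0.003]],"delta_rot":[[0,0,0],[0,0,0],[0,0,0]],"fingers":[-1,-1,-1]}'
```

```text
clock: 10.25
position: [0.5686, 0.0043, 0.2238]
tool_rot: [-3.142, -0.0, 2.959]
force: [0.9, 0.2, -6.1]
grip_width: 0.0352
finger_force: 63.1
clock: 10.55
position: [0.5686, 0.0043, 0.2228]
tool_rot: [-3.142, -0.0, 2.959]
force: [-0.4, -0.1, -5.3]
grip_width: 0.0358
finger_force: 63.1
clock: 10.85
position: [0.5687, 0.0042, 0.2226]
tool_rot: [3.141, 0.0, 2.959]
force: [-4.3, -1.1, 5.0]
grip_width: 0.0353
finger_force: 64.5
```

The socket bottomed at the expected height (TCP 0.2226, so underside about 0.158), with contact only at the floor: it is home. I'll start winding on the head and log the moment. Touch can't come before 225°.

```bash

cat > m.py <<'E'
from h import *
ms=[];
o=observe(); ms=[o["moment"][2]]
print("   yaw %.1f z %.4f Mz %.3f xy"%(np.degrees(o["tool_rot"][2])%360,o["position"][2],o["moment"][2]),o["position"][:2].round(4),"j7 %.2f"%o["qpos"][6],"F",o["force"].round(1),"t",o["clock"])
E
cat > s.py <<'E'
import sys; from h import *
g=grab_frame("scene"); np.save(sys.argv[1],g,allow_pickle=True)
E
python3 s.py s0.npy
python3 -m crank '{"linear":[[0,0,0.001],[0,0,0.001],[0,0,0.001],[0,0,0.001]],"delta_rot":[[0,0,-0.1],[0,0,-0.3],[0,0,-0.5],[0,0,-0.75]],"fingers":[-1,-1,-1,-1]}' 80 >/dev/null; python3 m.py
python3 -m crank '{"linear":[[0,0,0],[0,0,0],[0,0,0],[0,0,0]],"delta_rot":[[0,0,-0.25],[0,0,-0.5],[0,0,-0.75],[0,0,-1]],"fingers":[-1,-1,-1,-1]}' >/dev/null; python3 m.py
python3 -m crank '{"linear":[[0,0,0],[0,0,0],[0,0,0],[0,0,0]],"delta_rot":[[0,0,-0.25],[0,0,-0.5],[0,0,-0.75],[0,0,-1]],"fingers":[-1,-1,-1,-1]}' >/dev/null; python3 m.py
```

```text
yaw 146.8 z 0.2227 Mz 0.356 xy [0.5685 0.0038] j7 1.11 F [-3.  -3.3  3.4] t 11.3
   yaw 116.7 z 0.2227 Mz 0.324 xy [0.5683 0.0035] j7 0.67 F [-5.7 -4.4  4.3] t 11.7
   yaw 86.7 z 0.2226 Mz 0.393 xy [0.5679 0.0033] j7 0.24 F [-8.2 -6.   6.5] t 12.1
```

```bash

python3 -m crank '{"linear":[[-0.003,-0.002,0],[-0.003,-0.002,0.001],[-0.003,-0.002,0.001],[-0.003,-0.002,0.001]],"delta_rot":[[0,0,-0.25],[0,0,-0.5],[0,0,-0.75],[0,0,-1]],"fingers":[-1,-1,-1,-1]}' >/dev/null; python3 m.py
python3 -m crank '{"linear":[[0,0,0],[0,0,0],[0,0,0],[0,0,0]],"delta_rot":[[0,0,-0.25],[0,0,-0.5],[0,0,-0.75],[0,0,-1]],"fingers":[-1,-1,-1,-1]}' >/dev/null; python3 m.py
python3 -m crank '{"linear":[[0,0,0],[0,0,0],[0,0,0],[0,0,0]],"delta_rot":[[0,0,-0.25],[0,0,-0.5],[0,0,-0.75],[0,0,-1]],"fingers":[-1,-1,-1,-1]}' >/dev/null; python3 m.py
python3 s.py s1.npy; python3 - <<'E'
from h import *
# front view of gap, before and after
o=[]
for n in("s0.npy","s1.npy"):
    g=np.load(n,allow_pickle=True).item(); u,v=proj(g,[.63,.0,.05]).astype(int); print(u,v)
    o.append(crop(g,u-50,v-45,100,90,4))
cv2.imwrite("pics/p1.png",cv2.convertScaleAbs(np.hstack(o),alpha=1.8))
E
```

```text
yaw 56.7 z 0.2227 Mz 0.317 xy [0.5674 0.0033] j7 -0.18 F [-4.9 -3.3 -0. ] t 12.5
   yaw 26.7 z 0.2227 Mz 0.360 xy [0.5671 0.0035] j7 -0.60 F [-7.8 -2.5  2. ] t 12.9
   yaw 356.8 z 0.2227 Mz 0.331 xy [0.567  0.0038] j7 -1.02 F [-9.7 -0.5  3.1] t 13.3
324 295
324 295
```

View pics/p1.png

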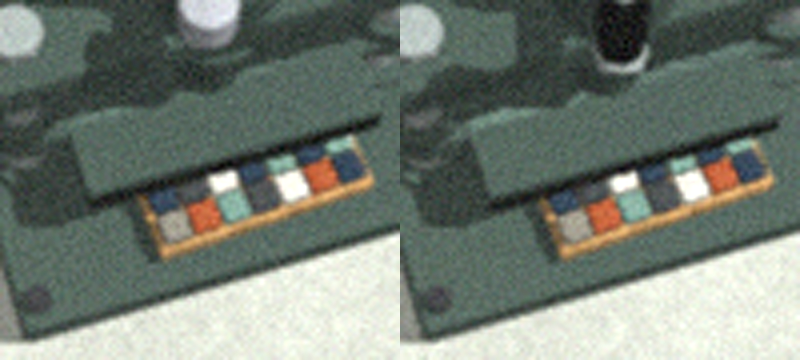

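The two crops show the rubber's dark edge dropping slightly over the panel strip (mosaic at about y 180 in each), so the winding acts on the platen. I'll wind about 60° more, release, and take a low oblique wrist view of the gap before regripping.

```bash

python3 -m crank '{"linear":[[-0.003,0,0],[-0.003,0,0],[-0.003,0,0],[-0.003,0,0]],"delta_rot":[[0,0,-0.25],[0,0,-0.5],[0,0,-0.75],[0,0,-1]],"fingers":[-1,-1,-1,-1]}' >/dev/null; python3 m.py
python3 -m crank '{"linear":[[0,0,0],[0,0,0],[0,0,0],[0,0,0],[0,0,0]],"delta_rot":[[0,0,-0.25],[0,0,-0.5],[0,0,-0.75],[0,0,-1],[0,0,-1]],"fingers":[-1,-1,-1,-1,-1]}' >/dev/null; python3 m.py
python3 -m crank '{"linear":[[0,0,0],[0,0,0],[0,0,0],[0,0,0.32],[0,0,0.36]],"delta_rot":[[0,0,0],[0,0,0],[0,0,0],[0,0,0],[0,0,0]],"fingers":[1,1,1,1,1]}' ; python3 m.py
python3 -m crank '{"linear":[[0.2,0.04,0],[0.4,0.08,0],[0.43,0.1,0],[0.43,0.1,0]],"delta_rot":[[0,0,0.28],[0,0,0.56],[0,0,0.84],[0,0,1]],"fingers":[1,1,1,1]}' > /dev/null;  python3 m.py
python3 -m crank '{"linear":[[0,0,0],[0,0,0],[0,0,0],[0,0,0]],"delta_rot":[[0,0,0.28],[0,0,0.56],[0,0,0.84],[0,0,1]],"fingers":[1,1,1,1]}' > /dev/null;  python3 m.py
python3 -m crank '{"linear":[[0,0,0],[0,0,0],[0,0,0]],"delta_rot":[[0,0,0.28],[0,0,0.53],[0,0,0.53]],"fingers":[1,1,1]}' > /dev/null;  python3 m.py
```

```text
yaw 326.8 z 0.2226 Mz 0.384 xy [0.5668 0.0042] j7 -1.45 F [-6.2  2.4  3.4] t 13.75
   yaw 296.8 z 0.2227 Mz -0.154 xy [0.5671 0.0045] j7 -1.90 F [-4.2  6.   7.7] t 14.25
clock: 14.75
position: [0.5669, 0.0034, 0.3139]
tool_rot: [3.14, -0.001, -1.1]
force: [1.1, 0.8, 0.2]
grip_width: 0.0854
finger_force: 0.0
   yaw 297.0 z 0.3139 Mz -0.044 xy [0.5669 0.0034] j7 -2.02 F [1.1 0.8 0.2] t 14.75
   yaw 327.4 z 0.3121 Mz -0.001 xy [0.676  0.0292] j7 -1.68 F [-0.8 -0.4  0.2] t 15.15
   yaw 357.4 z 0.3128 Mz -0.040 xy [0.6747 0.0286] j7 -1.23 F [ 0.1 -1.   0.3] t 15.55
   yaw 13.1 z 0.3129 Mz -0.001 xy [0.6746 0.0286] j7 -0.99 F [-0.9  0.4  0.6] t 15.85
```

```bash

python3 -m crank '{"linear":[[0.04,0,0],[0.04,0,0],[0.04,0,-0.2],[0.04,0,-0.4],[0.04,0,-0.56]],"delta_rot":[[-0.06,0.25,0],[-0.12,0.5,0],[-0.18,0.75,0],[-0.23,0.97,0],[-0.23,0.97,0]],"fingers":[1,1,1,1,1]}'
python3 -m crank '{"linear":[[0,0,0],[0,0,0]],"delta_rot":[[0,0,0],[0,0,0]],"fingers":[1,1]}' 
python3 - <<'E'
from h import *
f=grab_frame("wrist"); np.save("w4.npy",f,allow_pickle=True); print(f["xyz"],f["orientation"])
c=np.array([.568,.004]); 
ex=np.array([np.cos(np.radians(13.3)),np.sin(np.radians(13.3))]); ey=np.array([-ex[1],ex[0]])
for y in(-.075,0,.075):
  for z in(.038,.04,.05): print(y,z,proj(f,[*(c+.054*ex+y*ey),z]).round(1))
cv2.imwrite("pics/g1.png",cv2.convertScaleAbs(f["image"][:,:,::-1],alpha=1.8))
E
```

```text
clock: 16.35
position: [0.6839, 0.0287, 0.1661]
tool_rot: [3.136, 0.532, 0.22]
force: [0.4, -0.2, -1.2]
grip_width: 0.0854
finger_force: 0.0
clock: 16.55
position: [0.6847, 0.0285, 0.174]
tool_rot: [3.135, 0.521, 0.221]
force: [-0.1, -1.0, 1.4]
grip_width: 0.0854
finger_force: 0.0
[0.80587344 0.05668029 0.24785609] [ 2.33785161 -0.00621914 -1.34549993]
-0.075 0.038 [423.4 210. ]
-0.075 0.04 [423.9 212.1]
-0.075 0.05 [426.8 222.7]
0 0.038 [308.8 211.1]
0 0.04 [308.8 213.2]
0 0.05 [308.7 223.8]
0.075 0.038 [194.2 212.1]
0.075 0.04 [193.6 214.2]
0.075 0.05 [190.7 224.9]
```

View pics/g1.png

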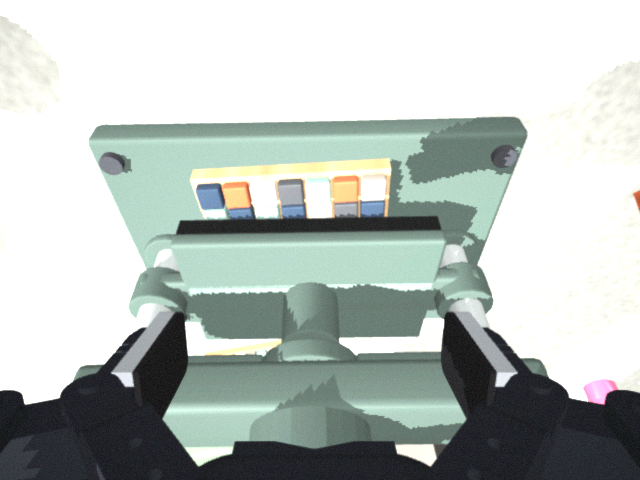

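The view shows the gap region. The rubber's lower edge runs (178,221) to (437,217), the metal/rubber line is near row 233, the panel strip spans rows 162–219, and the base's far edge is near rows 122–138. I'll take profiles and calibrate against the base edge.

```bash
python3 - <<'E'
from h import *
f=np.load("w4.npy",allow_pickle=True).item(); G=cv2.cvtColor(f["image"],cv2.COLOR_RGB2GRAY).astype(float)
for c0 in(250,310,370):
    p=cv2.GaussianBlur(G[:,c0-4:c0+5].mean(1).reshape(-1,1),(1,5),1).ravel(); d=np.gradient(p)
    k=[(i,round(d[i],1)) for i in range(105,310) if abs(d[i])>2.5 and abs(d[i])==abs(d[i-2:i+3]).max()]
    print(c0,k)
for cx,cy,yaw in((.568,.0044,13.3),(.568,.0044,12.3)):
  e=np.array([np.cos(np.radians(yaw)),np.sin(np.radians(yaw))]); n=np.array([-e[1],e[0]])
  P=lambda x,z,y=0: proj(f,[*(np.array([cx,cy])+x*e+y*n),z]).round(1)
  print("base bot/top",P(.1,0),P(.1,.022),"panel",P(.075,.022),P(.075,.04),P(.0625,.04),"crosshead far top",P(.028,.158), "corners",P(.1,.022,.135),P(.1,.022,-.135))
  for z in(.04,.044,.048): print(z,"rub",P(.054,z),"metal bot",P(.055,z+.012),"metal top",P(.055,z+.024))
E
```

```text
250 [(122, np.float64(-48.2)), (136, np.float64(8.1)), (166, np.float64(11.3)), (175, np.float64(14.1)), (182, np.float64(-11.7)), (186, np.float64(5.8)), (191, np.float64(-3.6)), (197, np.float64(-3.4)), (206, np.float64(-19.2)), (215, np.float64(-6.5)), (219, np.float64(-7.7)), (233, np.float64(15.1)), (242, np.float64(9.2)), (247, np.float64(-3.2)), (287, np.float64(8.4)), (292, np.float64(-24.8))]
310 [(121, np.float64(-45.0)), (135, np.float64(8.1)), (162, np.float64(8.1)), (172, np.float64(14.3)), (177, np.float64(-16.7)), (183, np.float64(16.2)), (205, np.float64(14.5)), (218, np.float64(-37.7)), (232, np.float64(15.0)), (241, np.float64(9.7)), (246, np.float64(-2.8)), (282, np.float64(-10.9))]
370 [(119, np.float64(-45.4)), (134, np.float64(7.8)), (159, np.float64(9.4)), (169, np.float64(14.3)), (174, np.float64(-18.7)), (180, np.float64(16.4)), (200, np.float64(-32.6)), (216, np.float64(-12.3)), (231, np.float64(14.6)), (240, np.float64(9.9)), (245, np.float64(-3.0)), (285, np.float64(-15.9))]
base bot/top [307.2 117.4] [307.  136.5] panel [307.7 170.2] [307.6 187.9] [307.9 203.2] crosshead far top [308.2 409.3] corners [ 82.2 138.1] [531.7 133.9]
0.04 rub [308.2 213.1] metal bot [308.1 224.7] metal top [308.  238.4]
0.044 rub [308.1 217.3] metal bot [308.1 229.2] metal top [308.  243.1]
0.048 rub [308.1 221.5] metal bot [308.  233.7] metal top [308.  247.9]
base bot/top [309.9 117.4] [309.9 136.5] panel [309.7 170.2] [309.7 187.9] [309.7 203.2] crosshead far top [309.2 409.3] corners [ 83.6 134.6] [533.2 137.3]
0.04 rub [309.6 213.1] metal bot [309.6 224.7] metal top [309.6 238.4]
0.044 rub [309.6 217.3] metal bot [309.6 229.2] metal top [309.6 243.1]
0.048 rub [309.6 221.5] metal bot [309.6 233.7] metal top [309.6 247.9]
```

Rubber edge now reads z ≈ 0.045, about 5 mm above the panel after about 230° (5.1 mm). That puts the initial gap near 10 mm, within the stated 5–11. About 225° remain to touch, plus 180°. I go back and regrip at yaw 117°.

```bash

python3 -m crank '{"linear":[[0,0,0.2],[0,0,0.4],[0,0,0.56],[-0.04,0,0.56],[-0.04,0,0.56]],"delta_rot":[[0,0,0],[0.06,-0.25,0],[0.12,-0.5,0],[0.18,-0.75,0],[0.23,-0.97,0]],"fingers":[1,1,1,1,1]}' >/dev/null
python3 -m crank '{"linear":[[-0.2,-0.04,0],[-0.4,-0.08,0],[-0.43,-0.1,0],[-0.43,-0.1,0]],"delta_rot":[[0,0,0.28],[0,0,0.56],[0,0,0.84],[0,0,1]],"fingers":[1,1,1,1]}' > /dev/null;  python3 m.py
python3 -m crank '{"linear":[[0,0,0],[0,0,0],[0,0,0],[0,0,0]],"delta_rot":[[0,0,0.28],[0,0,0.56],[0,0,0.84],[0,0,1]],"fingers":[1,1,1,1]}' > /dev/null
python3 -m crank '{"linear":[[0,0,0],[0,0,0],[0,0,0],[0,0,0]],"delta_rot":[[0,0,0.28],[0,0,0.56],[0,0,0.84],[0,0,1]],"fingers":[1,1,1,1]}' > /dev/null
python3 -m crank '{"linear":[[0,0,0],[0,0,0],[0,0,0],[0,0,0]],"delta_rot":[[0,0,0.28],[0,0,0.46],[0,0,0.46],[0,0,0.46]],"fingers":[1,1,1,1]}' > /dev/null; python3 m.py
python3 -c "from h import *; print(R.from_euler('xyz',observe()['tool_rot']).as_matrix()[:,2])"
```

```text
yaw 43.1 z 0.3164 Mz 0.004 xy [0.5656 0.0029] j7 -0.51 F [ 1.1 -0.3  0.6] t 17.5
   yaw 116.5 z 0.3146 Mz -0.008 xy [0.5672 0.0033] j7 0.59 F [-0.6  0.2 -0.3] t 18.7
[ 0.00310302  0.00136244 -0.99999426]
```

```bash

python3 -m crank '{"linear":[[0.002,0.003,-0.15],[0.002,0.003,-0.3],[0.002,0.003,-0.366],[0.002,0.003,-0.366]],"delta_rot":[[0,0,0],[0,0,0],[0,0,0],[0,0,0]],"fingers":[1,1,1,1]}'
python3 -m crank '{"linear":[[0,0,0],[0,0,0],[0,0,0],[0,0,0],[0,0,0]],"delta_rot":[[0,0,0],[0,0,0],[0,0,0],[0,0,0],[0,0,0]],"fingers":[-1,-1,-1,-1,-1]}' 80; python3 m.py
```

```text
clock: 19.1
position: [0.5667, 0.0044, 0.2199]
tool_rot: [-3.139, -0.001, 2.034]
force: [1.0, -0.3, 0.8]
grip_width: 0.0854
finger_force: 0.0
clock: 19.6
position: [0.5678, 0.0044, 0.2222]
tool_rot: [3.14, 0.0, 2.037]
force: [-3.6, -0.9, 12.0]
grip_width: 0.0351
finger_force: 79.2
   yaw 116.7 z 0.2222 Mz 0.114 xy [0.5678 0.0044] j7 0.65 F [-3.6 -0.9 12. ] t 19.6
```

```bash

python3 -m crank '{"linear":[[-0.002,0,0.002],[-0.002,0,0.002],[-0.002,0,0.002],[-0.002,0,0.002]],"delta_rot":[[0,0,-0.25],[0,0,-0.5],[0,0,-0.75],[0,0,-1]],"fingers":[-1,-1,-1,-1]}' >/dev/null; python3 m.py
python3 -m crank '{"linear":[[0,0,0],[0,0,0],[0,0,0],[0,0,0]],"delta_rot":[[0,0,-0.25],[0,0,-0.5],[0,0,-0.75],[0,0,-1]],"fingers":[-1,-1,-1,-1]}' >/dev/null; python3 m.py
python3 -m crank '{"linear":[[0,0,0],[0,0,0],[0,0,0],[0,0,0]],"delta_rot":[[0,0,-0.25],[0,0,-0.5],[0,0,-0.75],[0,0,-1]],"fingers":[-1,-1,-1,-1]}' >/dev/null; python3 m.py
python3 -m crank '{"linear":[[0,0,0],[0,0,0],[0,0,0],[0,0,0]],"delta_rot":[[0,0,-0.25],[0,0,-0.5],[0,0,-0.75],[0,0,-1]],"fingers":[-1,-1,-1,-1]}' >/dev/null; python3 m.py
```

```text
yaw 86.4 z 0.2223 Mz 0.304 xy [0.5678 0.0044] j7 0.21 F [ 3.6 -1.  -2.4] t 20.0
   yaw 56.4 z 0.2223 Mz 0.294 xy [0.5679 0.0041] j7 -0.22 F [ 4.2 -3.1 -3.1] t 20.4
   yaw 26.4 z 0.2223 Mz 0.327 xy [0.5678 0.0039] j7 -0.64 F [ 3.4 -4.5 -2.7] t 20.8
   yaw 356.4 z 0.2223 Mz 0.305 xy [0.5676 0.0038] j7 -1.06 F [ 1.6 -5.8 -0.9] t 21.2
```

```bash

python3 -m crank '{"linear":[[0,-0.001,0],[0,-0.001,0],[0,-0.001,0],[0,-0.001,0]],"delta_rot":[[0,0,-0.25],[0,0,-0.5],[0,0,-0.75],[0,0,-1]],"fingers":[-1,-1,-1,-1]}' >/dev/null; python3 m.py
python3 -m crank '{"linear":[[0,0,0],[0,0,0],[0,0,0],[0,0,0]],"delta_rot":[[0,0,-0.25],[0,0,-0.5],[0,0,-0.75],[0,0,-1]],"fingers":[-1,-1,-1,-1]}' >/dev/null; python3 m.py
python3 -m crank '{"linear":[[0,0,0],[0,0,0]],"delta_rot":[[0,0,-0.25],[0,0,-0.5]],"fingers":[-1,-1]}' >/dev/null; python3 m.py
python3 -m crank '{"linear":[[0,0,0],[0,0,0],[0,0,0],[0,0,0.2],[0,0,0.36]],"delta_rot":[[0,0,0],[0,0,0],[0,0,0],[0,0,0],[0,0,0]],"fingers":[1,1,1,1,1]}' ; python3 m.py
```

```text
yaw 326.4 z 0.2223 Mz 0.314 xy [0.5674 0.0037] j7 -1.48 F [-0.6 -5.4  1.9] t 21.6
   yaw 296.4 z 0.2223 Mz 0.319 xy [0.5672 0.0037] j7 -1.92 F [-1.8 -3.9  5.1] t 22.0
   yaw 281.4 z 0.2223 Mz 0.368 xy [0.5672 0.0038] j7 -2.15 F [-2.5 -3.9  4.7] t 22.2
clock: 22.7
position: [0.5669, 0.004, 0.313]
tool_rot: [3.141, -0.001, -1.364]
force: [0.0, 0.2, 0.4]
grip_width: 0.0851
finger_force: 0.0
   yaw 281.8 z 0.3130 Mz 0.025 xy [0.5669 0.004 ] j7 -2.28 F [0.  0.2 0.4] t 22.7
```

```bash

python3 -m crank '{"linear":[[0,0,0],[0,0,0],[0,0,0],[0,0,0]],"delta_rot":[[0,0,0.28],[0,0,0.56],[0,0,0.84],[0,0,1]],"fingers":[1,1,1,1]}' > /dev/null
python3 -m crank '{"linear":[[0,0,0],[0,0,0],[0,0,0],[0,0,0]],"delta_rot":[[0,0,0.28],[0,0,0.56],[0,0,0.84],[0,0,1]],"fingers":[1,1,1,1]}' > /dev/null
python3 -m crank '{"linear":[[0,0,0],[0,0,0],[0,0,0],[0,0,0]],"delta_rot":[[0,0,0.28],[0,0,0.56],[0,0,0.84],[0,0,1]],"fingers":[1,1,1,1]}' > /dev/null
python3 -m crank '{"linear":[[0,0,0],[0,0,0],[0,0,0],[0,0,0]],"delta_rot":[[0,0,0.28],[0,0,0.56],[0,0,0.84],[0,0,1]],"fingers":[1,1,1,1]}' > /dev/null
python3 -m crank '{"linear":[[0,0,0],[0,0,0],[0,0,0],[0,0,0]],"delta_rot":[[0,0,0.28],[0,0,0.56],[0,0,0.84],[0,0,1]],"fingers":[1,1,1,1]}' > /dev/null
python3 -m crank '{"linear":[[0,0,0],[0,0,0],[0,0,0],[0,0,0],[0,0,0]],"delta_rot":[[0,0,0.28],[0,0,0.56],[0,0,0.84],[0,0,1],[0,0,1]],"fingers":[1,1,1,1,1]}' > /dev/null; python3 m.py
python3 -m crank '{"linear":[[0.003,0,-0.15],[0.003,0,-0.3],[0.003,0,-0.36],[0.003,0,-0.36]],"delta_rot":[[0,0,0],[0,0,0],[0,0,0],[0,0,0]],"fingers":[1,1,1,1]}'
python3 -m crank '{"linear":[[0,0,0],[0,0,0],[0,0,0],[0,0,0],[0,0,0]],"delta_rot":[[0,0,0],[0,0,0],[0,0,0],[0,0,0],[0,0,0]],"fingers":[-1,-1,-1,-1,-1]}' 80; python3 m.py
```

```text
yaw 101.9 z 0.3120 Mz -0.012 xy [0.5671 0.0042] j7 0.33 F [-0.3  0.2  0.3] t 25.2
clock: 25.6
position: [0.5669, 0.0043, 0.2199]
tool_rot: [-3.139, 0.0, 1.774]
force: [-0.1, 0.6, -0.1]
grip_width: 0.0856
finger_force: 0.0
clock: 26.1
position: [0.568, 0.0043, 0.2226]
tool_rot: [3.141, -0.0, 1.775]
force: [-4.2, -0.3, 11.2]
grip_width: 0.0351
finger_force: 79.4
   yaw 101.7 z 0.2226 Mz 0.005 xy [0.568  0.0043] j7 0.39 F [-4.2 -0.3 11.2] t 26.1
```

```bash

python3 -m crank '{"linear":[[-0.002,0,0.002],[-0.002,0,0.002],[-0.002,0,0.002],[-0.002,0,0.002]],"delta_rot":[[0,0,-0.25],[0,0,-0.5],[0,0,-0.75],[0,0,-1]],"fingers":[-1,-1,-1,-1]}' >/dev/null; python3 m.py
python3 -m crank '{"linear":[[0,0,0],[0,0,0],[0,0,0],[0,0,0]],"delta_rot":[[0,0,-0.25],[0,0,-0.5],[0,0,-0.75],[0,0,-1]],"fingers":[-1,-1,-1,-1]}' >/dev/null; python3 m.py
python3 -m crank '{"linear":[[0,0,0],[0,0,0],[0,0,0],[0,0,0]],"delta_rot":[[0,0,-0.25],[0,0,-0.5],[0,0,-0.75],[0,0,-1]],"fingers":[-1,-1,-1,-1]}' >/dev/null; python3 m.py
python3 -m crank '{"linear":[[0,0,0],[0,0,0],[0,0,0],[0,0,0]],"delta_rot":[[0,0,-0.25],[0,0,-0.5],[0,0,-0.75],[0,0,-1]],"fingers":[-1,-1,-1,-1]}' >/dev/null; python3 m.py
```

```text
yaw 71.4 z 0.2227 Mz 0.393 xy [0.5679 0.0042] j7 -0.05 F [ 1.6 -2.8 -2.9] t 26.5
   yaw 41.4 z 0.2227 Mz 0.335 xy [0.5679 0.004 ] j7 -0.48 F [ 1.4 -3.7 -2.7] t 26.9
   yaw 11.4 z 0.2227 Mz 0.363 xy [0.5677 0.0038] j7 -0.90 F [ 2.8 -4.4 -1.6] t 27.3
   yaw 341.4 z 0.2227 Mz 0.445 xy [0.5675 0.0037] j7 -1.32 F [ 0.3 -5.2 -1.4] t 27.7
```

```bash

python3 -m crank '{"linear":[[0,0,0],[0,0,0]],"delta_rot":[[0,0,-0.25],[0,0,-0.5]],"fingers":[-1,-1]}' >/dev/null; python3 m.py
python3 -m crank '{"linear":[[0,0,0]],"delta_rot":[[0,0,-0.17]],"fingers":[-1]}' >/dev/null; python3 m.py
python3 -m crank '{"linear":[[0,0,0]],"delta_rot":[[0,0,-0.17]],"fingers":[-1]}' >/dev/null; python3 m.py
python3 -m crank '{"linear":[[0,0,0]],"delta_rot":[[0,0,-0.17]],"fingers":[-1]}' >/dev/null; python3 m.py
```

```text
yaw 326.4 z 0.2227 Mz 0.494 xy [0.5675 0.0037] j7 -1.53 F [-2.  -4.4  1.2] t 27.9
   yaw 321.3 z 0.2227 Mz 0.472 xy [0.5674 0.0037] j7 -1.60 F [-2.6 -3.4  4. ] t 28.0
   yaw 316.3 z 0.2227 Mz 0.474 xy [0.5674 0.0037] j7 -1.67 F [-2.2 -4.6  2.6] t 28.1
   yaw 311.2 z 0.2226 Mz 0.429 xy [0.5673 0.0038] j7 -1.75 F [-1.3 -4.9  3.4] t 28.2
```

Moment has risen from about 0.31 to 0.46 N·m, so the platen has touched and is clamping. I release and check the visible rubber thickness from the same oblique viewpoint.

```bash

python3 -m crank '{"linear":[[0,0,0],[0,0,0],[0,0,0],[0,0,0.2],[0,0,0.36]],"delta_rot":[[0,0,0],[0,0,0],[0,0,0],[0,0,0],[0,0,0]],"fingers":[1,1,1,1,1]}' ; python3 m.py
python3 -m crank '{"linear":[[0.2,0.04,0],[0.4,0.08,0],[0.47,0.1,0],[0.47,0.1,0]],"delta_rot":[[0,0,0.28],[0,0,0.56],[0,0,0.84],[0,0,1]],"fingers":[1,1,1,1]}' > /dev/null
python3 -m crank '{"linear":[[0,0,0],[0,0,0],[0,0,0],[0,0,0],[0,0,0]],"delta_rot":[[0,0,0.28],[0,0,0.56],[0,0,0.84],[0,0,1],[0,0,1]],"fingers":[1,1,1,1,1]}' > /dev/null;  python3 m.py
python3 -m crank '{"linear":[[0,0,0],[0,0,0],[0,0,-0.2],[0,0,-0.4],[0,0,-0.56]],"delta_rot":[[-0.06,0.25,0],[-0.12,0.5,0],[-0.18,0.75,0],[-0.23,0.97,0],[-0.23,0.97,0]],"fingers":[1,1,1,1,1]}' >/dev/null
python3 -m crank '{"linear":[[0,0,0],[0,0,0]],"delta_rot":[[0,0,0],[0,0,0]],"fingers":[1,1]}' 
python3 - <<'E'
from h import *
f=grab_frame("wrist"); np.save("w5.npy",f,allow_pickle=True); print(f["xyz"],f["orientation"])
g=np.load("w4.npy",allow_pickle=True).item()
G=cv2.cvtColor(f["image"],cv2.COLOR_RGB2GRAY).astype(float)
for c0 in(250,310,370):
    p=cv2.GaussianBlur(G[:,c0-4:c0+5].mean(1).reshape(-1,1),(1,5),1).ravel(); d=np.gradient(p)
    print(c0,[(i,float(round(d[i],1))) for i in range(105,310) if abs(d[i])>2.5 and abs(d[i])==abs(d[i-2:i+3]).max()])
e=np.array([np.cos(np.radians(13)),np.sin(np.radians(13))])
P=lambda x,z: proj(f,[*(np.array([.568,.0044])+x*e),z]).round(1)
print(P(.1,0),P(.1,.022)); 
for z in(.036,.04,.044): print(z,P(.054,z),P(.055,z+.012),P(.055,z+.024))
S=np.hstack([g["image"][140:260,160:460],f["image"][140:260,160:460]])[:,:,::-1]
a,b=np.split(S,2,axis=1); cv2.imwrite("pics/g2.png",cv2.convertScaleAbs(cv2.resize(np.vstack([a,b]),None,fx=2.5,fy=2.5,interpolation=cv2.INTER_CUBIC),alpha=1.8))
E
```

```text
clock: 28.7
position: [0.5671, 0.004, 0.3137]
tool_rot: [3.141, -0.0, -0.847]
force: [0.7, 1.2, 0.3]
grip_width: 0.0856
finger_force: 0.0
   yaw 311.5 z 0.3137 Mz -0.033 xy [0.5671 0.004 ] j7 -1.82 F [0.7 1.2 0.3] t 28.7
   yaw 11.6 z 0.3125 Mz 0.022 xy [0.6849 0.0292] j7 -1.03 F [ 0.4 -0.5 -0.1] t 29.6
clock: 30.3
position: [0.685, 0.0291, 0.1735]
tool_rot: [3.121, 0.521, 0.193]
force: [-0.2, 0.5, 1.6]
grip_width: 0.0853
finger_force: 0.0
[0.80651179 0.0554914  0.24749557] [ 2.33828565 -0.01862179 -1.36726012]
250 [(124, -47.4), (139, 7.8), (168, 10.8), (178, 14.6), (185, -11.0), (189, 6.4), (195, -3.9), (199, -3.3), (208, -18.2), (217, -13.9), (227, 15.2), (236, 9.4), (279, 6.3), (288, -20.6)]
310 [(121, -43.7), (136, 8.1), (163, 7.7), (173, 14.3), (178, -16.6), (184, 16.2), (202, -3.5), (206, 13.8), (215, -52.4), (225, 14.3), (233, 9.2), (238, -2.9), (274, -9.7)]
370 [(119, -48.3), (133, 7.4), (158, 8.8), (168, 14.6), (173, -20.0), (179, 15.9), (200, -30.2), (212, -18.2), (222, 15.1), (231, 10.5), (274, 11.1), (278, -23.0)]
[306.  118.5] [306.3 137.6]
0.036 [308.9 210. ] [309.1 221.4] [309.3 234.8]
0.04 [309.  214.1] [309.1 225.8] [309.4 239.4]
0.044 [309.1 218.3] [309.2 230.2] [309.4 244.2]
```

View pics/g2.png

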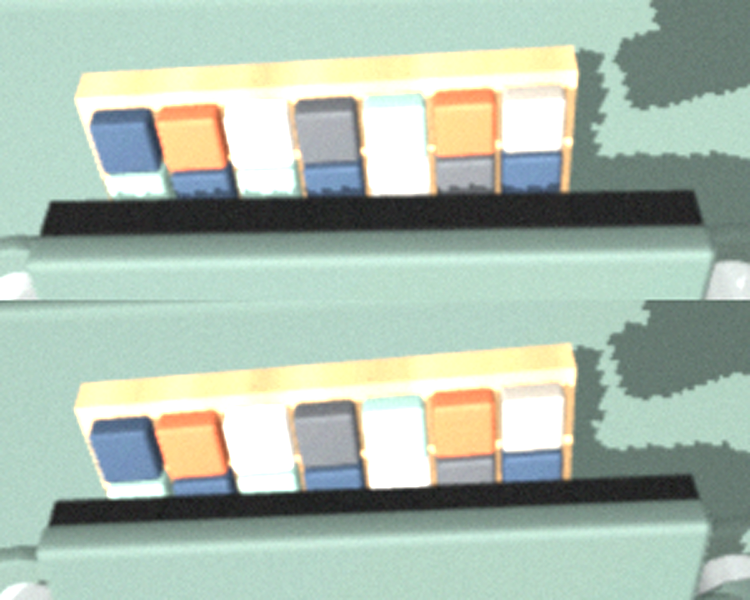

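The visible rubber thickness fell from about 14 px to 10 px of its 12 mm. That is about 3.5 mm of compression, or roughly 90 N, in the middle of the allowed band. The crank is released and the gripper is clear of everything.

```bash

python3 -m crank '{"linear":[[0.05,0,0.2],[0.1,0,0.3],[0.1,0,0.3],[0.1,0,0.3]],"delta_rot":[[0,0,0],[0,0,0],[0,0,0],[0,0,0]],"fingers":[1,1,1,1]}'
python3 -c "
from workcell import bot
print(bot.job_done())"
```

```text
clock: 30.75
position: [0.7104, 0.029, 0.2508]
tool_rot: [3.122, 0.516, 0.194]
force: [-0.5, -0.1, -0.4]
grip_width: 0.0854
finger_force: 0.0
the job is handed in; nothing more can be done
None
```

I handed the job in at about 31 s: the crank is home on the hex and released, and the platen is nipped on the panel at an estimated 90 N (from how far the rubber is squeezed). The hand-in call returned no verdict, and I took no final image of the crank's seating, the bowl, the tub or the sherd.

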